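# Unclamp the bearing block and hold it up to the inspection camera

## Task

The aluminium bearing block in the fixture is due for inspection: swing the toggle clamp's red handle back, away from the block, until you feel it come up against its stop, then lift the block up out of its nest. Hold it in the air in front of the inspection camera, right way up, with the flanged bronze bush looking squarely into the lens: bush centred on the lens axis, its flange 100 mm from the lens, and the block leaning back so that it meets the camera's downward look. Finish still holding it there, motionless, with the clamp left open; do not touch the camera, and leave the green screwdriver, the hex keys, the pliers and the scissors where they lie.

Things in the scene. Friction and masses are not known exactly. Their poses are not given: they have to be found in the camera images.
- fixture: Drilling fixture screwed to the worktop: aluminium plate 190 x 100 x 12 mm, origin at the centre of its underside, x along its length; place and yaw vary. Block's nest at +x, toggle clamp at -x: steel cheeks up to 86 mm high, x = -53 to -3 mm, 27 mm wide. The closed clamp arm runs from there over the block, 17 mm wide, top 82 mm high (spindle head over the block 87 mm).
- nest (a point): Floor of the nest, centre, at fixture (58, 0, 12) mm. Side rails 23.5 mm either side of it (15 mm wide), a rear rail and two front dowels, all with tops 20 mm above the worktop (8 mm above this floor); about 1.5 mm of play.
- clamp_tip (a point): Rubber tip of the clamp arm's spindle, resting over the middle of the block's top when closed. It swings up and back about an axis at fixture (-12, -, 76) mm; fully open the arm stands almost upright, leaning back, between fixture x = -58 and -5 mm, up to 165 mm high, clear of the block.
- block: Bearing block, aluminium, 32 x 44 x 48 mm (x, y, z), 0.13 to 0.25 kg; origin at the centre of its underside. It sits in the nest, axes as the fixture's. A bore runs along x, 26 mm above the underside; the flange (33 mm across, 2 mm thick) of its bronze bush is on the +x face, away from the clamp: the side to show. Its two flat sides 44 mm apart (+y, -y) are free above the rails for gripping.
- bush_front (a point): Centre of the bush's flange face, on the block at (+18, 0, +26) mm.
- bore_back (a point): Centre of the plain rear end of the bore, on the block at (-16, 0, +26) mm.
- clamp_handle (a joint): Angle of the clamp handle: 0 closed (handle upright, arm down on the block), 1.05 rad fully open, against its stop. It turns about an axis along the fixture's y at fixture (-40, -, 50) mm, swings towards the fixture's -x and raises the arm 1.8 times as far. Stiff: about 0.3 N m to move, and it stays where it is left.
- handle_grip (a point): Middle of the red handle grip: a round grip of 15 mm diameter; this point is 80 mm from the handle's axis and the grip reaches from 40 to 111 mm. With the handle closed it lies at fixture (-40, 0, 130) mm.
- camera_stand: Inspection camera's bench stand, fixed: round foot of 112 mm diameter, origin at the centre of its underside, a post of 16 mm diameter, 340 mm high. The camera looks towards the stand's -x. Place and yaw vary.
- camera_head: Camera on the stand: origin at the front centre of its lens (38 mm diameter, 232 mm above the worktop, 135 mm before the post). x lies along the lens axis and points back into the camera: it looks along -x, 25 degrees (0.436 rad) below level; z is its up. Ring light of 78 mm diameter round the lens; 100 mm long overall. The block is to be held with its x, y, z parallel to these x, y, z.
- view_point (a point): The point to which the flange face is to be brought: on the lens axis, 100 mm in front of the lens, at (-100, 0, 0) mm of camera_head; 190 mm above the worktop.
- green_screwdriver: Green screwdriver, 26 x 169 x 25 mm, lying along the worktop's front edge; leave alone. Origin at the centre of its underside.
- hex_key_set: Red folding hex key set, 35 x 100 x 24 mm, lying between the bench vise and the camera; leave alone. Origin at the centre of its underside.
- pliers_blue: Blue-handled pliers, 57 x 188 x 13 mm, lying right of the bench vise, before the camera; leave alone. Origin at the centre of its underside.
- scissors: Blue-handled scissors, 87 x 199 x 9 mm, lying on the worktop's right front; leave alone. Origin at the centre of its underside.
Mind the look-alikes: they are no part of the job. Several things have the shape of the block; the one meant has the colours described above.

How it is judged:
By the outcome, as a careful person would: the job done as asked, in the order asked, and still so for the second after the job is handed in, while the arm keeps its last pose, push and grip.
It also fails if it takes over 48 s, if anything falls off the work surface, if the arm or the gripper's body presses on something with over 40 N, if the wrist force passes 120 N, or if a joint passes its speed limit or range.

## Robot

A 6-joint arm with a two-finger parallel gripper is mounted at the origin on a cart in front of the work surface, level with it; the furniture and walls round the work are solid. World frame = base frame: x ahead of the robot, y to its left, z up, the work surface at z = 0. Lengths are in mm, angles in degrees, forces in N, time in s.
With the tool pointing down it reaches from about 350 to 850 mm from the base axis. Payload 8.1 kg.
Tool frame: the origin (TCP) lies midway between the tips of the shut fingers; the grasp point (between the pads) lies grip_depth behind it (grip_depth is the distance from the TCP to the grasp point, in mm); z points along the fingers, y is the line along which they close (so a half turn about z gives the same grasp; the last joint's range is limited). The gripper opens to 85 mm and grips with 20 to 120 N. Pads are 22 mm wide; open, the fingers measure 114 mm over their backs; the gripper's body (76 mm by 85 mm) begins 54 mm behind the grasp point. The pads swing forward as they close: fully open they stand 13 mm farther back than shut.
Start: joints at [-77.659, 7.471, 85.268, -0, 87.261, -4.893], TCP at [177.791, -573.058, 231.292] pointing down, gripper open.
Joint ranges: [-169.43, 169.43], [-51.17, 129.36], [1.28, 143.12], [-76.62, 256.62], [0, 156.53], [-152.29, 152.29]. Speed limits (degrees/s): [136.94, 136.94, 159.86, 180, 180, 180].

## Interface

Orientations are given as [roll, pitch, yaw] about the fixed x, y, z axes, in that order (R = Rz(yaw) Ry(pitch) Rx(roll)).
In Python, from bench import sense, snapshot, hand_in, grip_depth gives the robot as it stands. The module is installed in compiled form; this text tells all that it offers.
- The arm moves only by the tool apply_moves, never from a script. Its argument "series" is text: rows parted by semicolons, each of 5 numbers parted by spaces: the shift along the tool's x, y, z each as a share of 0.3 m, from -1 to 1, then the turn about the tool's z as a share of 2 rad, from -1 to 1, then the gripper's target within -1 to 1 (shut at 1, half-way at 0, fully open at -1). In form: tx ty tz twist gripper; .... A call has 1 to 5 rows; each row shifts and turns the commanded pose from where the row before left it, along the tool's axes as they then stand; what a row does not reach is not made up. A row lasts 1/12 s, in which the tool goes at most 41.7 mm and 7.16 degrees, less where a joint would pass 70% of its speed; a pose out of reach is approached as far as the arm can. A call with a number of a shift or a turn outside -1 to 1 is refused whole. A call with a gripper value outside its range is refused whole. The fingers move at their own pace and stop on an object; "squeeze" is the grip in N (left out, the last holds). Time passes only in rows, so rows that do not move let the fingers close. It gives the time, the measured TCP pose, the force, the opening and the grip force at its end, in the units of the state.
- sense(): the state, without advancing time (a new reading comes with each control period).
- snapshot(name): name is "scene" or "side" or "wrist"; returns a dict with "frame" (480x640x3 uint8, blue, green, red), "depth" (480x640 float32, mm along the optical axis (not along the pixel's ray), 0 where there is no reading), "intrinsics" (3x3 intrinsics, pixels), "extrinsics" (4x4, takes a point from camera to world coordinates); the wrist camera has in their place "tool_from_camera" (4x4, takes a point from camera to tool coordinates, whose origin is the TCP and whose axes are the flange's). Camera axes: x right, y down, z forward; pixel columns grow to the right and rows downward; lengths in mm; the calibration is good to about 2 mm. A picture is of the moment at which its call begins: read the wrist's pose just before it.
- hand_in(): hands the job in; it is judged then, once.
The state is a dict: "time": time; "joint_pos": joint angles; "qd": joint speeds; "joint_efforts": joint torques, N m; "tool_pos": TCP position; "tcp_rot": TCP orientation; "ft_force": force on the tool from outside, world axes, zero at the start; "wrist_torque": the same for the moment, N m; "finger_gap": finger opening in mm; "grip_force": force on a finger pad.
Only numpy, scipy, OpenCV 4.12 (cv2) and the standard library are available. Lean on these libraries where they do the work, as an engineer would, in place of code of your own. Each camera call takes 0.05 s, during which the arm holds its last target. There are 200 camera calls.

## Working session

There is one attempt and no reset: what is moved stays moved. The work goes in short steps, Python scripts to look and compute and a tool call to move; the robot and the scene stay as the last step left them, time stands still between calls to the robot, and variables do not carry over. Pictures are saved under pics/ and viewed, at most 10 in all, crops included, and the job is handed in when it is done.

Besides the shell and the picture viewer there is one more tool, called as name(argument=value, ...) on one line, values as JSON. apply_moves: Moves the arm, as the interface text tells. Its arguments: {"type":"object","properties":{"series":{"type":"string"},"squeeze":{"type":"number"}},"required":["series"]}

```bash
mkdir -p pics; python3 - <<'E'
from bench import *
import cv2,numpy as np
s=sense();print(s, grip_depth if not callable(grip_depth) else grip_depth())
for n in ("scene","side"):
    d=snapshot(n);cv2.imwrite(f"pics/{n}0.png",d["frame"]);np.savez(f"{n}0.npz",**d)
    print(n,d["intrinsics"],d["extrinsics"])
E
```

```text
{'time': 0.0, 'joint_pos': array([-7.76596117e+01,  7.51562554e+00,  8.53318788e+01,  1.30376159e-03,
        8.72634341e+01, -4.89266285e+00]), 'qd': array([-0.1067452 ,  0.02277931, -0.03551392,  0.08657418,  0.0528834 ,
       -0.10459985]), 'joint_efforts': array([ 2.94930120e-03, -5.69394386e+01, -5.00550377e+01, -4.98607756e-05,
        1.45115741e-02, -4.99521559e-05]), 'tool_pos': array([ 177.66397517, -572.48420568,  230.21415475]), 'tcp_rot': array([-1.79889577e+02, -1.07592645e-02,  1.72329772e+01]), 'ft_force': array([ 0.3683453 ,  0.167222  , -0.53766893]), 'wrist_torque': array([-0.04424772,  0.08028226, -0.00308574]), 'grip_force': 0.0, 'finger_gap': 85.44190601003304} 18.700000000000003
scene [[439.61856671   0.         321.83338917]
 [  0.         439.61856671 244.90510531]
 [  0.           0.           1.        ]] [[-9.14415146e-01 -3.05621783e-01  2.65405851e-01  2.00181499e+02]
 [-4.04458641e-01  7.15898697e-01 -5.69124120e-01  7.27533283e+02]
 [-1.60669749e-02 -6.27761405e-01 -7.78239982e-01  1.09675067e+03]
 [ 0.00000000e+00  0.00000000e+00  0.00000000e+00  1.00000000e+00]]
side [[538.51943792   0.         318.6894144 ]
 [  0.         538.51943792 246.84410785]
 [  0.           0.           1.        ]] [[-8.93235611e-01 -1.75085553e-01  4.14095633e-01 -4.58594402e+00]
 [-4.49410850e-01  3.73635608e-01 -8.11434730e-01  1.03233980e+03]
 [-1.26503751e-02 -9.10901466e-01 -4.12429978e-01  6.80330494e+02]
 [ 0.00000000e+00  0.00000000e+00  0.00000000e+00  1.00000000e+00]]
```

View pics/scene0.png

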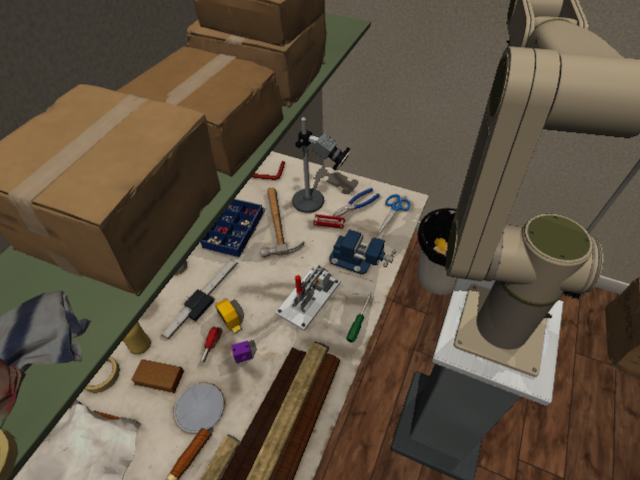

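View pics/side0.png

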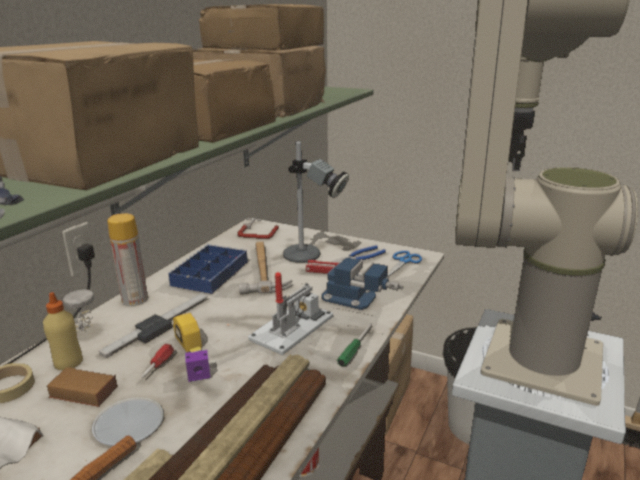

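The scene view shows the fixture at about (308,296) with its red handle at (298,285). The camera head is near (335,150) and the stand foot near (308,201). The vise sits between them at (357,250). The side view shows the same things at (290,325), (335,180) and (300,253).

```bash
cat > h.py <<'E'
import numpy as np,cv2
def load(n): return dict(np.load(n+'.npz'))
def cloud(d):
    K=d['intrinsics'];z=d['depth'];v,u=np.mgrid[:480,:640]
    p=np.stack([(u-K[0,2])/K[0,0]*z,(v-K[1,2])/K[1,1]*z,z],-1)
    T=d['extrinsics'];w=p@T[:3,:3].T+T[:3,3];w[z<=0]=np.nan;return w
E
python3 - <<'E'
from h import *
tiles=[]
for n,c,e in (('scene0',(265,250,90,90),(285,105,80,110)),('side0',(240,260,100,100),(275,135,90,130))):
    d=load(n);w=cloud(d);f=d['frame'];hsv=cv2.cvtColor(f,cv2.COLOR_BGR2HSV)
    for x,y,a,b in (c,e): tiles.append(cv2.resize(f[y:y+b,x:x+a],(390,290) if 0 else (int(a*290/b),290),interpolation=cv2.INTER_CUBIC))
    m=np.zeros((480,640),bool);x,y,a,b=c;m[y:y+b,x:x+a]=1
    P=w[m&(w[...,2]>7)&(w[...,2]<17)]
    r=cv2.minAreaRect(P[:,:2].astype(np.float32));print(n,'plate',len(P),r,cv2.boxPoints(r).round(),np.median(P[:,2]))
    red=m&(hsv[...,1]>150)&((hsv[...,0]<8)|(hsv[...,0]>172))&(hsv[...,2]>80)
    Q=w[red];print('red',len(Q),np.nanmedian(Q,0),np.nanmin(Q,0),np.nanmax(Q,0))
    m[:]=0;x,y,a,b=e;m[y:y+b,x:x+a]=1
    tabl=w[m&(w[...,2]<3)];print('table z',np.nanmedian(tabl[:,2]))
    for lo,hi in((5,25),(60,150),(150,180),(180,200),(200,220),(220,240),(240,260),(260,290),(290,345)):
        Q=w[m&(w[...,2]>lo)&(w[...,2]<hi)]
        if len(Q): print(lo,hi,len(Q),np.median(Q,0).round(),np.percentile(Q,3,0).round(),np.percentile(Q,97,0).round())
W=max(t.shape[1] for t in tiles)
tiles=[cv2.copyMakeBorder(t,0,0,0,W-t.shape[1],0) for t in tiles]
cv2.imwrite('pics/crops.png',np.vstack([np.hstack(tiles[:2]),np.hstack(tiles[2:])]))
E
```

```text
scene0 plate 1460 ((542.4617309570312, 107.07305145263672), (277.4395751953125, 308.53424072265625), 21.190763473510742) [[357. 201.]
 [469. -87.]
 [728.  13.]
 [616. 301.]] 12.15027931930706
red 71 [534.38360877 167.36222874 129.45721843] [529.43311921 149.07933198  64.27093643] [541.53670419 170.68615112 161.96963109]
table z -181.22063724723148
5 25 811 [ 677. -234.   14.] [ 529. -345.    5.] [ 750. -184.   22.]
60 150 101 [ 697. -231.  109.] [ 692. -239.   63.] [ 706. -226.  148.]
150 180 34 [ 698. -230.  167.] [ 693. -236.  153.] [ 706. -226.  179.]
180 200 24 [ 697. -231.  191.] [ 692. -235.  182.] [ 704. -227.  198.]
200 220 27 [ 695. -230.  210.] [ 584. -240.  202.] [ 703. -199.  218.]
220 240 67 [ 598. -212.  231.] [ 566. -235.  221.] [ 706. -189.  239.]
240 260 210 [ 597. -210.  252.] [ 561. -233.  242.] [ 698. -189.  260.]
260 290 586 [ 630. -220.  276.] [ 558. -248.  261.] [ 708. -196.  289.]
290 345 162 [ 693. -231.  296.] [ 631. -248.  290.] [ 707. -211.  339.]
side0 plate 1737 ((602.166015625, 44.838775634765625), (279.4632873535156, 483.6786804199219), 24.743568420410
[... 200 characters left out ...]
6717 160.68041318]
table z -68.66952714303659
5 25 1061 [ 694. -239.   16.] [  540. -1083.     6.] [1025. -168.   24.]
60 150 1927 [1000. -975.  104.] [  465. -1088.    63.] [1028.  -66.  148.]
150 180 505 [1021. -870.  162.] [  695. -1085.   151.] [1028. -228.  178.]
180 200 210 [1023. -725.  190.] [ 695. -914.  181.] [1029. -225.  199.]
200 220 206 [1020. -662.  210.] [ 577. -823.  201.] [1028. -198.  219.]
220 240 184 [ 590. -221.  230.] [ 565. -721.  221.] [1025. -187.  240.]
240 260 326 [ 604. -209.  251.] [ 559. -246.  241.] [ 702. -188.  260.]
260 290 608 [ 635. -216.  274.] [ 558. -244.  261.] [ 708. -194.  289.]
290 345 179 [ 696. -230.  301.] [ 633. -432.  290.] [ 886. -213.  339.]
```

View pics/crops.png

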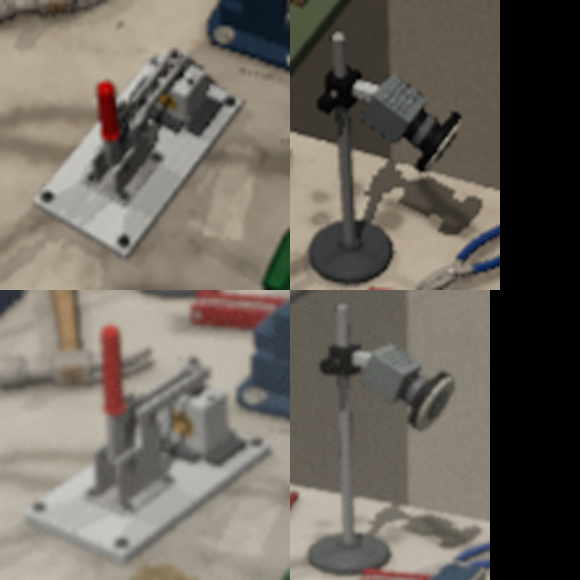

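The crops show the handle upright and the clamp arm over the block, with the block's bronze rear bore facing the clamp. So fixture +x points towards the camera stand (world −y). The ring light faces towards −x and down.

```bash
python3 - <<'E'
from h import *
from scipy.optimize import least_squares
for n in('scene0','side0'):
    d=load(n);w=cloud(d);f=d['frame'];hsv=cv2.cvtColor(f,cv2.COLOR_BGR2HSV)
    near=np.hypot(w[...,0]-550,w[...,1]-125)<125
    m=(near&(w[...,2]>8.5)&(w[...,2]<100)).astype(np.uint8)
    k,l,st,c=cv2.connectedComponentsWithStats(m)
    i=1+np.argmax(st[1:,4]);P=w[(l==i)&(w[...,2]<16)]
    r=cv2.minAreaRect(P[:,:2].astype(np.float32));print(n,'plate',len(P),r)
    B=w[near&(w[...,2]>57)&(w[...,2]<63)&(hsv[...,1]<60)&(np.hypot(w[...,0]-535,w[...,1]-165)>60)]
    if len(B)>4: print('blocktop',len(B),np.median(B,0).round(1),cv2.minAreaRect(B[:,:2].astype(np.float32)))
    R=w[near&(w[...,2]>105)&(w[...,2]<158)];print('handle surf',np.median(R,0).round(1))
    ctr=d['extrinsics'][:3,3]
    # foot
    F=w[(np.hypot(w[...,0]-700,w[...,1]+234)<70)&(w[...,2]>6)&(w[...,2]<30)]
    ft=np.median(F[:,2]);F=F[abs(F[:,2]-ft)<3];print('foot',len(F),ft,cv2.minEnclosingCircle(F[:,:2].astype(np.float32)))
    # post
    Q=w[(np.hypot(w[...,0]-700,w[...,1]+234)<14)&(w[...,2]>40)&(w[...,2]<230)][:,:2]
    s=least_squares(lambda c:np.hypot(*(Q-c).T)-8,[702,-236],loss='soft_l1');print('post',len(Q),s.x.round(1),abs(s.fun).mean().round(2))
    # ring/head
    H=w[(abs(w[...,0]-590)<75)&(abs(w[...,1]+212)<70)&(w[...,2]>180)&(w[...,2]<300)]
    np.save(n+'_head.npy',H)
    v=f[...].max(-1)
    for z in range(190,300,12):
        S=H[(H[:,2]>z)&(H[:,2]<z+12)]
        if len(S): print(z,len(S),S.min(0).round(),S.max(0).round())
E
```

```text
scene0 plate 1066 ((530.7970581054688, 123.70600891113281), (190.78375244140625, 101.72848510742188), 80.85224914550781)
blocktop 70 [511.6  69.4  59.6] ((520.9343872070312, 65.126953125), (33.44697189331055, 43.76862335205078), 79.40811157226562)
handle surf [534.1 166.9 135. ]
foot 340 16.507344262581 ((696.4800415039062, -231.8540802001953), 54.942481994628906)
post 219 [ 700.5 -236.4] 1.35
202 1 [ 581. -219.  208.] [ 581. -219.  208.]
214 7 [ 577. -200.  216.] [ 592. -192.  225.]
226 27 [ 566. -215.  227.] [ 627. -189.  238.]
238 81 [ 558. -249.  238.] [ 648. -187.  250.]
250 154 [ 554. -245.  250.] [ 663. -189.  262.]
262 170 [ 553. -251.  262.] [ 664. -196.  274.]
274 149 [ 562. -252.  274.] [ 665. -205.  286.]
286 101 [ 617. -255.  286.] [ 663. -204.  296.]
298 1 [ 641. -224.  298.] [ 641. -224.  298.]
side0 plate 1218 ((530.8912963867188, 123.93792724609375), (193.9205322265625, 103.33460235595703), 80.18953704833984)
blocktop 77 [511.1  72.4  60. ] ((513.414306640625, 68.95381164550781), (33.3918342590332, 27.843053817749023), 82.1502456665039)
handle surf [535.1 167.9 131.8]
foot 338 16.638309256624893 ((693.4949951171875, -232.08993530273438), 57.97252655029297)
post 345 [ 701.2 -234.7] 1.9
190 1 [ 584. -228.  202.] [ 584. -228.  202.]
202 29 [ 577. -264.  203.] [ 593. -194.  214.]
214 43 [ 569. -261.  214.] [ 595. -190.  226.]
226 78 [ 563. -260.  226.] [ 628. -185.  238.]
238 135 [ 560. -260.  238.] [ 652. -183.  250.]
250 196 [ 554. -252.  250.] [ 665. -186.  262.]
262 180 [ 554. -245.  262.] [ 664. -191.  274.]
274 143 [ 561. -249.  274.] [ 665. -203.  286.]
286 69 [ 617. -255.  286.] [ 650. -203.  295.]
```

apply_moves(series="0 0 0 -0.0614 -1; 0 0 0 -0.0614 -1; 0 0 0 -0.0614 -1; 0 0 0 -0.0614 -1; 0 0 0 -0.0614 -1", squeeze=30)

```text
time: 0.52
tool_pos: [177.7, -572.7, 230.6]
tcp_rot: [-179.9, -0.0, 52.8]
ft_force: [0.0, -0.3, -0.6]
finger_gap: 85.4
grip_force: 0.0
```

apply_moves(series="0 0 0 -0.0614 -1; 0 0 0 -0.0614 -1; 0 0 0 -0.0614 -1; 0 0 0 -0.0614 -1; 0 0 0 0 -1")

```text
time: 0.93
tool_pos: [177.7, -572.8, 230.7]
tcp_rot: [-180.0, -0.1, 80.9]
ft_force: [-0.5, -0.5, -0.1]
finger_gap: 85.4
grip_force: 0.0
```

apply_moves(series="0.13 0.039 0 0 -1; 0.13 0.039 0 0 -1; 0.13 0.039 0 0 -1; 0.13 0.039 0 0 -1; 0.13 0.039 0 0 -1")

```text
time: 1.35
tool_pos: [267.7, -388.5, 230.8]
tcp_rot: [-180.0, -0.0, 80.2]
ft_force: [1.3, 1.1, 0.1]
finger_gap: 85.3
grip_force: 0.0
```

apply_moves(series="0.13 0.039 0 0 -1; 0.13 0.039 0 0 -1; 0.13 0.039 0 0 -1; 0.13 0.039 0 0 -1; 0.13 0.039 0 0 -1")

```text
time: 1.77
tool_pos: [357.4, -205.7, 231.3]
tcp_rot: [180.0, 0.0, 80.3]
ft_force: [1.4, -0.4, 0.1]
finger_gap: 85.5
grip_force: 0.0
```

apply_moves(series="0.13 0.039 0 0 -1; 0.13 0.039 0 0 -1; 0.13 0.039 0 0 -1; 0.13 0.039 0 0 -1; 0 0 0 0 -1")

```text
time: 2.18
tool_pos: [430.7, -54.9, 231.2]
tcp_rot: [180.0, -0.2, 80.7]
ft_force: [-0.2, -0.3, 0.2]
finger_gap: 85.6
grip_force: 0.0
```

```bash
python3 - <<'E'
from bench import *
import cv2,numpy as np
s=sense();d=snapshot("wrist");np.savez("w0.npz",**d,pos=s['tool_pos'],rot=s['tcp_rot']);cv2.imwrite("pics/w0.png",d["frame"])
print(s['tool_pos'],s['tcp_rot'],s['joint_pos'],d['intrinsics'],d['tool_from_camera'])
E
```

```text
[430.7367539  -54.92427369 231.22537723] [ 1.79962722e+02 -1.70014134e-01  8.06724448e+01] [-14.18429619 -19.20255944 110.13942304   0.17258404  89.04039027
  -4.85954182] [[336.96964195   0.         324.90058294]
 [  0.         336.96964195 239.55202607]
 [  0.           0.           1.        ]] [[ 1.28737908e-03 -9.55248624e-01 -2.95801299e-01  7.50266083e+01]
 [ 9.99998956e-01  1.03543918e-03  1.00836569e-03  1.09901876e+00]
 [-6.56955679e-04 -2.95802289e-01  9.55248959e-01 -1.43161178e+02]
 [ 0.00000000e+00  0.00000000e+00  0.00000000e+00  1.00000000e+00]]
```

View pics/w0.png

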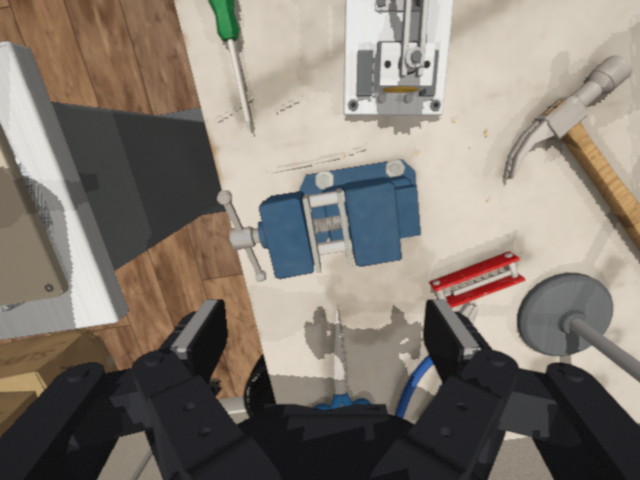

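The wrist view shows the stand foot as a disc at about (566,314) and the vise at (345,225). The block top, with its bronze flange edge, is at (405,70), and the plate is square to the image, so the yaw is right. Next: measure the stand and fixture more finely from this view.

```bash
cat >> h.py <<'E'
from scipy.spatial.transform import Rotation as R
def wcloud(d):
    T=np.eye(4);T[:3,:3]=R.from_euler('xyz',d['rot'],degrees=True).as_matrix();T[:3,3]=d['pos']
    d=dict(d);d['extrinsics']=T@d['tool_from_camera'];return cloud(d)
E
python3 - <<'E'
from h import *
d=load('w0');w=wcloud(d)
n=np.hypot(w[...,0]-698,w[...,1]+234)<75
F=w[n&(w[...,2]>5)&(w[...,2]<22)];print('foot',len(F),np.median(F[:,2]),cv2.minEnclosingCircle(F[:,:2].astype(np.float32)),F.min(0),F.max(0))
Q=w[n&(w[...,2]>25)&(w[...,2]<400)];
for lo in range(20,240,20):
    S=Q[(Q[:,2]>lo)&(Q[:,2]<lo+20)]
    if len(S):print('post',lo,len(S),S.mean(0).round(1),S.min(0).round(),S.max(0).round())
nb=np.hypot(w[...,0]-521,w[...,1]-66)<35
B=w[nb&(w[...,2]>57.5)&(w[...,2]<62)];print('block',len(B),cv2.minAreaRect(B[:,:2].astype(np.float32)))
P=w[(np.hypot(w[...,0]-531,w[...,1]-90)<130)&(w[...,2]>9)&(w[...,2]<15)]
print('plate',len(P),cv2.minAreaRect(P[:,:2].astype(np.float32)))
u=np.array([-.165,-.986]);v=np.array([.986,-.165]);q=(P[:,:2]-[530.8,123.8]);print('u max',np.percentile(q@u,[99,99.9,100]),'v',np.percentile(q@v,[0,.1,1,99,99.9,100]))
# ring & head from scene clouds
for n_ in('scene0','side0'):
    H=np.load(n_+'_head.npy')
    for yaw in range(-30,6,5):
        c,s=np.cos(np.radians(yaw)),np.sin(np.radians(yaw));L=np.array([699-135*c,-234-135*s,232]);x=np.array([c*.906,s*.906,.423]);y=np.array([-s,c,0]);z=np.cross(x,y)
        q=(H-L)@np.stack([x,y,z],1);k=(np.hypot(q[:,1],q[:,2])<55)&(q[:,0]<25)&(q[:,0]>-15)
        print(yaw,k.sum(),'xmin',np.percentile(q[k,0],[2,20,50]).round(1),'y',np.percentile(q[k,1],[1,99]).round(),'z',np.percentile(q[k,2],[1,99]).round())
E
```

```text
foot 5384 17.084316121727653 ((698.7128295898438, -234.72625732421875), 56.16045379638672) [ 643.24266836 -289.40295635    5.00075531] [ 753.69138645 -179.41229926   21.97951505]
post 20 366 [ 695.7 -232.2   29.3] [ 685. -248.   25.] [ 713. -222.   40.]
post 40 241 [ 695.4 -231.7   50.3] [ 691. -242.   40.] [ 705. -227.   60.]
post 60 286 [ 695.3 -231.7   70.3] [ 691. -243.   60.] [ 705. -227.   80.]
post 80 332 [ 695.5 -231.7   90.2] [ 691. -242.   80.] [ 705. -227.  100.]
post 100 305 [ 694.4 -232.4  108.4] [ 691. -242.  100.] [ 705. -227.  120.]
post 120 1 [ 690.6 -235.2  120.8] [ 691. -235.  121.] [ 691. -235.  121.]
block 1426 ((521.154541015625, 64.72355651855469), (31.985309600830078, 44.37985610961914), 80.58088684082031)
plate 7281 ((518.1283569335938, 45.668270111083984), (164.8417510986328, 100.31906127929688), 80.64690399169922)
u max [158.19937782 160.3504876  161.46705572] v [-49.86361902 -49.81087588 -49.24313295  49.04617324  49.97339815
  50.43026632]
-30 97 xmin [ 4.   7.7 11.2] y [-51. -20.] z [-21.  30.]
-25 127 xmin [ 2.3  6.2 10.9] y [-52.  -9.] z [-23.  36.]
-20 149 xmin [ 1.5  5.  10.3] y [-44.   2.] z [-22.  38.]
-15 173 xmin [ 1.4  5.  10.9] y [-44.  13.] z [-21.  39.]
-10 178 xmin [ 1.8  5.2 10.6] y [-39.  24.] z [-21.  40.]
-5 179 xmin [ 1.6  5.7 11.6] y [-27.  35.] z [-22.  40.]
0 175 xmin [ 2.3  7.5 13.3] y [-16.  46.] z [-23.  40.]
5 144 xmin [ 2.7  8.5 14.5] y [-4. 54.] z [-26.  39.]
-30 194 xmin [ 3.2  7.1 10.3] y [-54. -16.] z [-35.  31.]
-25 243 xmin [1.5 5.2 8.7] y [-52.  -6.] z [-34.  35.]
-20 288 xmin [1.  4.2 7.7] y [-52.   5.] z [-34.  37.]
-15 313 xmin [0.9 3.7 7.3] y [-52.  16.] z [-35.  38.]
-10 324 xmin [1.4 3.6 6.6] y [-45.  26.] z [-34.  38.]
-5 325 xmin [1.2 4.1 6.4] y [-37.  37.] z [-34.  39.]
0 324 xmin [1.6 4.5 7.5] y [-25.  48.] z [-34.  39.]
5 269 xmin [2.  4.4 9.1] y [-14.  54.] z [-35.  38.]
```

apply_moves(series="0.1292 0.0387 0 0 -1; 0.1292 0.0387 0 0 -1; 0.1292 0.0387 0 0 -1; 0.1292 0.0387 0 0 -1; 0.1292 0.0387 0 0 -1")

```text
time: 2.65
tool_pos: [518.6, 121.0, 231.2]
tcp_rot: [180.0, 0.0, 80.3]
ft_force: [0.4, -1.5, 0.7]
finger_gap: 85.7
grip_force: 0.0
```

apply_moves(series="0.1292 0.0387 0 0 -1; 0 0 0 0 -1; 0 0 0 0 -1")

```text
time: 2.9
tool_pos: [535.8, 157.2, 230.0]
tcp_rot: [-179.9, 0.1, 80.5]
ft_force: [0.1, -0.4, -0.6]
finger_gap: 85.5
grip_force: 0.0
```

```bash
python3 - <<'E'
from bench import *
from h import *
s=sense();d=snapshot("wrist");d.update(pos=s['tool_pos'],rot=s['tcp_rot']);np.savez("w1.npz",**d);w=wcloud(d)
print(s['tool_pos'],s['tcp_rot'])
hsv=cv2.cvtColor(d['frame'],cv2.COLOR_BGR2HSV);m=(hsv[...,1]>150)&((hsv[...,0]<8)|(hsv[...,0]>172))&(w[...,2]>85)&(w[...,2]<170)
Q=w[m];print(len(Q),Q.mean(0),Q.min(0),Q.max(0));T=Q[Q[:,2]>156];print(T.mean(0),T.min(0),T.max(0))
E
```

```text
[535.80804683 157.17042487 230.02715471] [-1.79875234e+02  6.86227020e-02  8.05017188e+01]
743 [538.43215829 165.38562148 140.47654743] [530.40120731 155.59208486  91.97546236] [545.75516632 169.94957337 163.47900586]
[537.88937999 162.89122797 159.84737006] [530.99120665 155.59208486 156.07360224] [544.47793005 168.77108303 163.47900586]
```

apply_moves(series="0.019 0.004 0.05 0 -1; 0 0 0.12 0 -1; 0 0 0.12 0 -1; 0 0 0.073 0 -1; 0 0 0 0 1", squeeze=30)

```text
time: 3.37
tool_pos: [533.7, 159.0, 116.5]
tcp_rot: [-179.5, 0.2, 80.3]
ft_force: [-0.8, -0.0, -0.6]
finger_gap: 75.5
grip_force: 0.0
```

apply_moves(series="0 0 0 0 1; 0 0 0 0 1; 0 0 0 0 1; 0 0 0 0 1; 0 0 0 0 1")

```text
time: 3.78
tool_pos: [537.1, 162.6, 124.7]
tcp_rot: [-179.9, -0.0, 80.6]
ft_force: [-23.2, 0.8, 30.7]
finger_gap: 14.2
grip_force: 30.2
```

apply_moves(series="0.0325 0 0.0017 0 1; 0.0322 0 0.0051 0 1; 0.0315 0 0.0084 0 1; 0.0304 0 0.0117 0 1; 0.029 0 0.0148 0 1")

```text
time: 4.2
tool_pos: [544.4, 208.4, 111.0]
tcp_rot: [-179.9, 0.1, 80.6]
ft_force: [-10.4, -1.6, 6.6]
finger_gap: 13.9
grip_force: 29.7
```

apply_moves(series="0.0273 0 0.0178 0 1; 0.0253 0 0.0206 0 1; 0.023 0 0.023 0 1; 0.0206 0 0.0253 0 1; 0 0 0 0 1")

```text
time: 4.62
tool_pos: [549.4, 238.5, 83.7]
tcp_rot: [-179.9, -0.1, 80.6]
ft_force: [-5.3, 4.8, 0.5]
finger_gap: 13.9
grip_force: 29.2
```

apply_moves(series="0.0177 0 0.0273 0 1; 0 0 0 0 1; 0.008 0 0.0137 0 1; 0 0 0 0 1; 0 0 0 0 1")

```text
time: 5.03
tool_pos: [550.5, 245.7, 72.1]
tcp_rot: [-179.9, -0.1, 80.6]
ft_force: [-6.1, 5.7, 1.4]
finger_gap: 14.3
grip_force: 29.7
```

apply_moves(series="0.007 0 0.0137 0 1; 0 0 0 0 1; 0.007 0 0.0147 0 1; 0 0 0 0 1; 0 0 0 0 1")

```text
time: 5.45
tool_pos: [551.4, 248.8, 65.6]
tcp_rot: [-179.9, 0.0, 80.6]
ft_force: [-16.4, -3.5, 18.3]
finger_gap: 14.0
grip_force: 30.5
```

```bash
python3 - <<'E'
from bench import *
from h import *
s=sense();print(s['tool_pos'],s['ft_force'],s['wrist_torque'])
t=[]
for n,c in(('scene',(255,230,100,100)),('side',(230,230,120,120))):
    d=snapshot(n);np.savez(n+'1.npz',**d);x,y,a,b=c;t.append(cv2.resize(d['frame'][y:y+b,x:x+a],(390,390),interpolation=cv2.INTER_CUBIC))
cv2.imwrite('pics/open.png',np.hstack(t))
E
```

```text
[551.35208811 248.79325694  65.58980245] [-16.42914444  -3.48230561  18.33833357] [-0.62516165  2.3418013   0.01078339]
```

View pics/open.png

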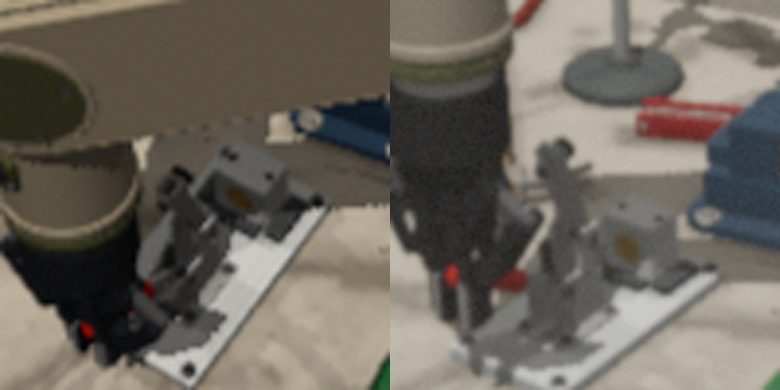

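The crops show the arm standing upright and leaning back, the handle laid over in the fingers, and the block free. The reaction force has risen too, so the clamp is at its stop. Next: release and lift.

apply_moves(series="0 0 0 0 -1; 0 0 0 0 -1; 0 0 0 0 -1; 0 0 0 0 -1; 0 0 0 0 -1")

```text
time: 5.97
tool_pos: [552.4, 248.3, 63.1]
tcp_rot: [180.0, -0.0, 80.6]
ft_force: [0.5, 0.8, -0.6]
finger_gap: 73.6
grip_force: 0.0
```

apply_moves(series="0 0 -0.1 0 -1; 0 0 -0.13 0 -1; 0 0 -0.13 0 -1; 0 0 -0.13 0 -1; 0 0 -0.13 0 -1")

```text
time: 6.38
tool_pos: [552.0, 248.2, 250.8]
tcp_rot: [-180.0, 0.0, 80.6]
ft_force: [0.8, 0.4, -0.1]
finger_gap: 85.8
grip_force: 0.0
```

apply_moves(series="-0.125 0 0 0 -1; -0.125 0 0 0 -1; -0.125 0 0 0 -1; -0.125 0 0 0 -1; -0.12 0 0 0 -1")

```text
time: 6.8
tool_pos: [521.2, 63.2, 249.1]
tcp_rot: [180.0, 0.0, 80.6]
ft_force: [1.3, -0.0, 0.7]
finger_gap: 85.5
grip_force: 0.0
```

apply_moves(series="0 0 0 0 -1; 0 0 0 0 -1")

```text
time: 6.97
tool_pos: [521.7, 63.0, 249.2]
tcp_rot: [180.0, -0.0, 80.3]
ft_force: [0.6, 0.9, 0.2]
finger_gap: 85.1
grip_force: 0.0
```

```bash
python3 - <<'E'
from bench import *
from h import *
s=sense();d=snapshot("wrist");d.update(pos=s['tool_pos'],rot=s['tcp_rot']);np.savez("w2.npz",**d);w=wcloud(d)
cv2.imwrite('pics/w2.png',d['frame'])
print(s['tool_pos'],s['tcp_rot'])
nb=np.hypot(w[...,0]-521,w[...,1]-66)<45
B=w[nb&(w[...,2]>57.5)&(w[...,2]<62)];r=cv2.minAreaRect(B[:,:2].astype(np.float32));print('block',len(B),r)
u=np.array([-.165,-.986]);v=np.array([.986,-.165])
sc=cloud(load('scene1'));si=cloud(load('side1'))
from bench import snapshot
A=cloud(snapshot('scene'));C=cloud(snapshot('side'))
for nm,W in(('wr',w),('sc',A),('si',C)):
    fx=(W[...,:2]-[530.8,123.8])@u;fy=(W[...,:2]-[530.8,123.8])@v
    for lo in(90,110,130,140,150,160,170):
        k=(fx>-75)&(fx<25)&(abs(fy)<25)&(W[...,2]>lo)&(W[...,2]<lo+10)
        if k.sum(): print(nm,lo,k.sum(),fx[k].min().round(),fx[k].max().round(),fy[k].min().round(),fy[k].max().round())
k=(w[...,2]>15)&(w[...,2]<150)&(w[...,1]<15)&(w[...,1]>-100)&(w[...,0]>380)&(w[...,0]<560)
print('vise',w[k].max(0))
E
```

```text
[521.72610738  63.00437749 249.20582951] [ 1.79976840e+02 -3.39803421e-03  8.03470294e+01]
block 1325 ((520.97705078125, 64.94761657714844), (32.40852737426758, 43.61363220214844), 81.54232025146484)
wr 90 38 -12.0 -8.0 -8.0 9.0
wr 110 16 -17.0 -15.0 -8.0 8.0
wr 130 18 -47.0 -24.0 -8.0 8.0
wr 140 561 -48.0 -16.0 -8.0 9.0
wr 150 562 -41.0 -18.0 -8.0 9.0
sc 90 11 -48.0 -12.0 -8.0 6.0
sc 110 5 -27.0 -18.0 -8.0 -6.0
sc 130 10 -47.0 -25.0 -9.0 -1.0
sc 140 43 -48.0 -19.0 -8.0 9.0
sc 150 30 -43.0 -21.0 -8.0 9.0
si 90 28 -27.0 -12.0 -9.0 10.0
si 110 35 -33.0 -17.0 -9.0 9.0
si 130 32 -51.0 -20.0 -10.0 6.0
si 140 62 -49.0 -21.0 -10.0 9.0
si 150 42 -44.0 -21.0 -11.0 10.0
vise [521.10795331 -16.06297162 100.35672716]
```

View pics/w2.png

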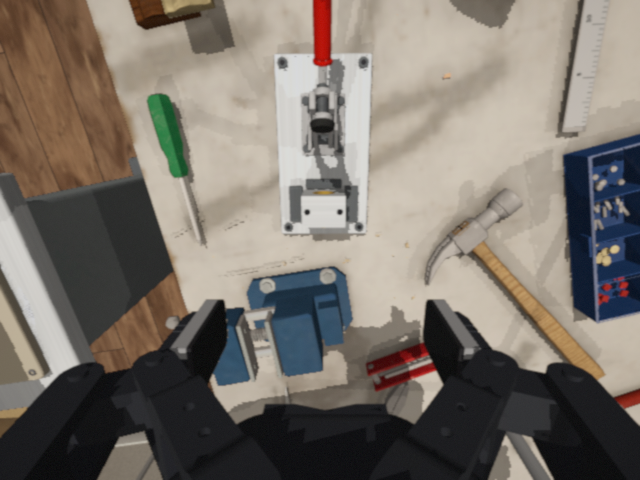

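The wrist view shows the block top at (325,210) and the open arm head at (322,122). The vise is just beyond the plate at (295,320), and the right side of the plate is free. So after the pick I'll tilt the block in the grip against the plate's right edge.

apply_moves(series="-0.0077 -0.0035 0.12 0 -1; 0 0 0.12 0 -1; 0 0 0.12 0 -1; 0 0 0.12 0 -1; 0 0 0.12 0 -1")

```text
time: 7.53
tool_pos: [520.3, 64.3, 67.4]
tcp_rot: [180.0, -0.0, 80.7]
ft_force: [0.3, 0.1, 0.2]
finger_gap: 85.4
grip_force: 0.0
```

apply_moves(series="0 0 0.06 0 -1; 0 0 0.04 0 -1; 0 0 0.03 0 -1; 0 0 0 0 -1; 0 0 0 0 -1")

```text
time: 7.95
tool_pos: [521.2, 63.2, 30.9]
tcp_rot: [179.9, -0.0, 80.6]
ft_force: [-0.1, -0.9, -0.1]
finger_gap: 85.5
grip_force: 0.0
```

apply_moves(series="0 0 0 0 1; 0 0 0 0 1; 0 0 0 0 1; 0 0 0 0 1; 0 0 0 0 1", squeeze=40)

```text
time: 8.37
tool_pos: [521.3, 62.8, 31.4]
tcp_rot: [179.9, -0.0, 80.6]
ft_force: [-0.7, 0.5, 6.1]
finger_gap: 43.4
grip_force: 42.2
```

apply_moves(series="0 0 0 0 1; 0 0 0 0 1")

```text
time: 8.53
tool_pos: [521.3, 62.8, 31.4]
tcp_rot: [179.9, -0.0, 80.5]
ft_force: [-2.2, 0.4, 7.2]
finger_gap: 43.4
grip_force: 42.2
```

apply_moves(series="0 0 -0.02 0 1; 0 0 -0.05 0 1; 0 0 -0.11 0 1; 0 0 -0.11 0 1; 0 0 -0.11 0 1")

```text
time: 8.95
tool_pos: [519.3, 62.7, 150.9]
tcp_rot: [-179.9, 0.0, 80.6]
ft_force: [1.2, 0.3, -2.5]
finger_gap: 43.6
grip_force: 41.5
```

apply_moves(series="0 0 0 -0.0604 1; 0 0 0 -0.0604 1; 0 0 0 -0.0604 1; 0 0 0 -0.0604 1; 0 0 0 -0.0604 1")

```text
time: 9.37
tool_pos: [520.0, 62.7, 150.1]
tcp_rot: [-180.0, -0.0, 115.5]
ft_force: [0.1, 0.0, -1.9]
finger_gap: 43.4
grip_force: 41.6
```

apply_moves(series="0 0 0 -0.0604 1; 0 0 0 -0.0604 1; 0 0 0 -0.0604 1; 0 0 0 -0.0604 1; 0 0 0 -0.0604 1")

```text
time: 9.78
tool_pos: [519.9, 62.7, 150.0]
tcp_rot: [-180.0, -0.0, 150.1]
ft_force: [0.3, -0.6, -2.8]
finger_gap: 43.6
grip_force: 41.6
```

apply_moves(series="0 0 0 -0.0604 1; 0 0 0 -0.0604 1; 0 0 0 -0.0604 1; 0 0 0 0 1; 0 0 0 0 1")

```text
time: 10.2
tool_pos: [520.0, 62.7, 150.0]
tcp_rot: [-180.0, -0.0, 170.3]
ft_force: [-0.1, -0.4, -1.8]
finger_gap: 43.5
grip_force: 41.6
```

```bash
python3 - <<'E'
from bench import *
from h import *
s=sense();d=snapshot("wrist");d.update(pos=s['tool_pos'],rot=s['tcp_rot']);np.savez("w3.npz",**d)
print(s['tool_pos'],s['tcp_rot'],s['ft_force'],s['joint_pos'])
f=d['frame'].copy();cv2.imwrite('pics/w3.png',f)
K=d['intrinsics'];z=d['depth'];v,u=np.mgrid[:480,:640]
p=np.stack([(u-K[0,2])/K[0,0]*z,(v-K[1,2])/K[1,1]*z,z],-1);T=d['tool_from_camera'];q=p@T[:3,:3].T+T[:3,3]
k=(z>0)&(abs(q[...,1])<21)&(abs(q[...,0])<40)&(q[...,2]>-60)&(q[...,2]<30)
Q=q[k];print(len(Q),Q.min(0),Q.max(0),np.percentile(Q[:,2],[5,50,95]))
E
```

```text
[520.04704632  62.7092416  149.9699907 ] [-1.79994914e+02 -2.81991887e-02  1.70310738e+02] [-0.06757698 -0.40907368 -1.77926672] [ 1.26618130e+00 -1.23990000e+00  1.02918366e+02  3.73397769e-04
  7.83501855e+01 -7.90446339e+01]
12046 [-15.29883569 -20.99481581 -59.80733026] [18.32706968 20.9973475  18.91037227] [-30.03209647 -28.84548243   8.11702852]
```

View pics/w3.png

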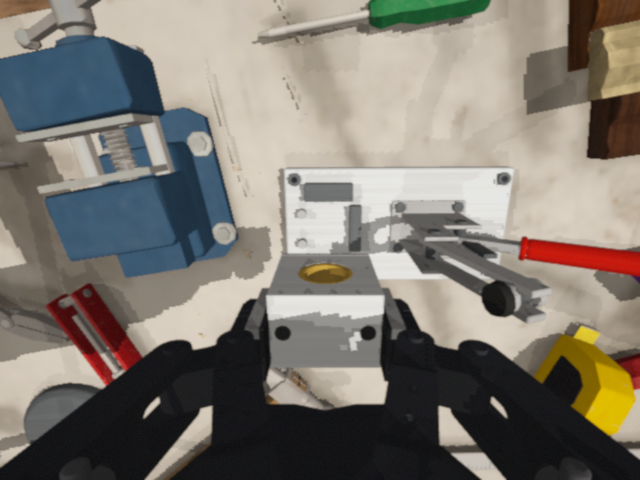

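The view shows the block held upright, its rear bore at (325,272) and its top at (328,328). The plate's side lies beyond it, and the clamp is still open. Next: bring the block outside the plate's side edge, lower it, and tilt it by pulling its rear foot against the edge with a light grip.

apply_moves(series="-0.085 0.005 0 0 1; -0.085 0.005 0 0 1; -0.085 0.004 0 0 1; 0 0 0.1 0 1; 0 0 0.1 0 1")

```text
time: 10.67
tool_pos: [600.2, 54.0, 92.1]
tcp_rot: [179.9, 0.4, 170.3]
ft_force: [-0.5, 0.8, -4.3]
finger_gap: 43.1
grip_force: 41.6
```

apply_moves(series="0 0 0.1 0 1; 0 0 0.08 0 1; 0 0 0.03 0 1; 0 0 0 0 1; 0 0 0 0 1")

```text
time: 11.08
tool_pos: [596.6, 54.3, 27.6]
tcp_rot: [-180.0, -0.0, 170.4]
ft_force: [0.8, -0.2, -2.5]
finger_gap: 43.1
grip_force: 41.4
```

apply_moves(series="0.013 0 0.009 0 1; 0.013 0 0 0 1; 0.01 0 0 0 1; 0.01 0 0 0 1; 0.01 0 0 0 1", squeeze=22)

```text
time: 11.5
tool_pos: [584.3, 56.6, 27.7]
tcp_rot: [179.9, 0.6, 170.5]
ft_force: [12.2, -2.6, -2.3]
finger_gap: 43.5
grip_force: 41.4
```

apply_moves(series="0.01 0 0 0 1; 0 0 0 0 1; 0 0 0 0 1")

```text
time: 11.75
tool_pos: [581.8, 57.0, 28.3]
tcp_rot: [179.9, 0.6, 170.5]
ft_force: [10.0, -2.7, -1.0]
finger_gap: 43.4
grip_force: 41.4
```

```bash
cat > tilt.py <<'E'
import sys
from bench import *
from h import *
n=sys.argv[1]
s=sense();d=snapshot("wrist");d.update(pos=s['tool_pos'],rot=s['tcp_rot']);np.savez(n+".npz",**d)
print(s['tool_pos'].round(1),s['tcp_rot'].round(1),s['ft_force'].round(1),s['finger_gap'])
cv2.imwrite(f'pics/{n}.png',d['frame'])
K=d['intrinsics'];z=d['depth'];v,u=np.mgrid[:480,:640]
p=np.stack([(u-K[0,2])/K[0,0]*z,(v-K[1,2])/K[1,1]*z,z],-1);T=d['tool_from_camera'];q=p@T[:3,:3].T+T[:3,3]
k=(z>0)&(abs(q[...,1])<20)&(q[...,0]>-25)&(q[...,0]<38)&(q[...,2]>-60)&(q[...,2]<18)
rng=np.random.default_rng(0)
def fit(P,n0):
    best=None
    for _ in range(400):
        a=P[rng.choice(len(P),3,False)];nn=np.cross(a[1]-a[0],a[2]-a[0]);l=np.linalg.norm(nn)
        if l<20: continue
        nn/=l
        if abs(nn@n0)<.75: continue
        nn*=np.sign(nn@n0)
        inl=abs((P-a[0])@nn)<.8
        if best is None or inl.sum()>best.sum(): best=inl
    Q=P[best];c=Q.mean(0);nn=np.linalg.svd(Q-c,full_matrices=False)[2][2];nn*=np.sign(nn@n0);return best,Q,c,nn
P=q[k]
for nm,n0 in(('top',np.array([.3,0,-.95])),('rear',np.array([.95,0,.3]))):
    b,Q,c,nn=fit(P,n0);print(nm,len(Q),'c',c.round(1),'n',nn.round(3),'tilt',np.degrees(np.arctan2(nn[0],-nn[2]) if nm=='top' else np.arctan2(nn[2],nn[0])).round(2),'d',(c@nn).round(2),'range',np.percentile(Q,[1,99],0).round(1).tolist());P=P[~b]
E
python3 tilt.py w4
```

```text
[581.8  57.   28.3] [179.9   0.6 170.5] [10.  -2.7 -1. ] 43.41488447640656
top 6440 c [  1.5  -0.1 -28.7] n [ 0.139  0.006 -0.99 ] tilt 7.97 d 28.59 range [[-14.4, -19.6, -31.2], [16.7, 19.6, -26.1]]
rear 2299 c [14.2  0.1 -7.2] n [ 0.992 -0.001  0.129] tilt 7.43 d 13.13 range [[10.9, -19.7, -27.5], [16.9, 19.7, 17.4]]
```

apply_moves(series="0.01 0 0.002 0 1; 0.01 0 0.002 0 1; 0.008 0 0.002 0 1; 0 0 0 0 1; 0 0 0 0 1", squeeze=25)

```text
time: 12.22
tool_pos: [576.3, 58.0, 28.9]
tcp_rot: [179.9, 1.0, 170.5]
ft_force: [13.2, -4.0, 6.9]
finger_gap: 43.2
grip_force: 42.9
```

```bash
python3 tilt.py w5
```

```text
[576.3  58.   28.9] [179.9   1.  170.5] [13.2 -4.   6.9] 43.24719453940151
top 6618 c [  0.5   0.1 -28.8] n [ 0.24   0.002 -0.971] tilt 13.9 d 28.12 range [[-14.8, -19.5, -32.9], [15.6, 19.6, -24.8]]
rear 1659 c [10.9  0.1 -4.7] n [0.974 0.    0.226] tilt 13.06 d 9.56 range [[5.5, -19.7, -26.2], [15.9, 19.7, 17.5]]
```

apply_moves(series="0.01 0 -0.005 0 1; 0.01 0 -0.003 0 1; 0.01 0 -0.002 0 1; 0.006 0 0 0 1; 0 0 0 0 1")

```text
time: 12.68
tool_pos: [562.9, 60.3, 29.5]
tcp_rot: [179.9, 0.7, 170.5]
ft_force: [10.5, -2.8, -1.3]
finger_gap: 43.3
grip_force: 41.2
```

```bash
python3 tilt.py w6
```

```text
[562.9  60.3  29.5] [179.9   0.7 170.5] [10.5 -2.8 -1.3] 43.33767515724017
top 6540 c [ -1.3   0.3 -28.6] n [ 0.48   0.006 -0.877] tilt 28.69 d 24.42 range [[-14.6, -19.6, -36.0], [12.7, 19.6, -20.8]]
rear 839 c [14.1 -0.9  4.2] n [ 0.931 -0.003 -0.365] tilt -21.42 d 11.58 range [[0.5, -19.7, -29.3], [19.7, 19.2, 17.6]]
```

Overshot: about 28.7° instead of 25°. I'll back away from the edge and measure with the block unloaded.

apply_moves(series="-0.03 0 0 0 1; -0.04 0 0 0 1; -0.04 0 0 0 1; 0 0 0 0 1; 0 0 0 0 1")

```text
time: 13.15
tool_pos: [591.1, 55.3, 26.5]
tcp_rot: [180.0, 0.1, 170.5]
ft_force: [0.2, -0.4, -2.2]
finger_gap: 43.4
grip_force: 41.0
```

```bash
python3 tilt.py w7; python3 - <<'E'
from h import *
from bench import snapshot
for n in('scene','side'):
    d=snapshot(n);np.savez(n+'7.npz',**d)
E
sed -i 's/^s=sense.*$/s=dict(tool_pos=np.zeros(3),tcp_rot=np.zeros(3),ft_force=np.zeros(3),finger_gap=0);d=load("w3")/;s/^cv2.*//' tilt.py && cp tilt.py tilt3.py && python3 tilt3.py x
```

```text
[591.1  55.3  26.5] [1.800e+02 1.000e-01 1.705e+02] [ 0.2 -0.4 -2.2] 43.43560516061823
top 6522 c [ -1.2   0.2 -28.3] n [ 0.476 -0.003 -0.879] tilt 28.45 d 24.33 range [[-14.7, -19.6, -35.8], [12.6, 19.6, -20.7]]
rear 951 c [29.4 -0.5  9.9] n [ 0.52  -0.     0.854] tilt 58.64 d 23.79 range [[21.0, -19.6, 4.9], [37.6, 19.1, 15.1]]
[0. 0. 0.] [0. 0. 0.] [0. 0. 0.] 0
top 6378 c [  2.4  -0.  -29.2] n [ 0.009  0.001 -1.   ] tilt 0.51 d 29.24 range [[-14.2, -19.6, -30.1], [17.5, 19.6, -28.3]]
rear 3346 c [17.4  0.  -8.6] n [ 1.    -0.002  0.001] tilt 0.04 d 17.36 range [[16.7, -19.6, -29.8], [18.0, 19.6, 17.3]]
```

```bash
python3 - <<'E'
from h import *
u=np.array([-.165,-.986]);v=np.array([.986,-.165])
M={}
for n in('w0','w2','w3'):
    d=load(n);w=wcloud(d);k=(d['depth']>150);W=w[k]
    fx=(W[:,:2]-[530.8,123.8])@u;fy=(W[:,:2]-[530.8,123.8])@v
    for a,b,z in zip(fx//8*8,fy//10*10,W[:,2]):
        if 88<=a<=200 and -110<=b<=110 and z<140: M.setdefault((a,b),[]).append(z)
print('fy:',list(range(-110,111,10)))
for a in range(88,201,8): print(a,[int(np.percentile(M[(a,b)],90)) if (a,b) in M else -9 for b in range(-110,111,10)])
E
```

```text
fy: [-110, -100, -90, -80, -70, -60, -50, -40, -30, -20, -10, 0, 10, 20, 30, 40, 50, 60, 70, 80, 90, 100, 110]
88 [1, 1, 0, 0, 0, 0, 16, 15, 13, 13, 13, 13, 13, 13, 15, 16, 1, 0, 0, 1, 1, 0, 0]
96 [0, 0, 0, 0, 0, 0, 10, 10, 11, 11, 11, 11, 11, 10, 11, 10, 0, 2, 0, 1, 0, 0, 0]
104 [0, 0, 0, 0, 0, 0, 0, 0, 0, 0, 0, 0, 0, 0, 1, 0, 0, 0, 0, 0, 1, 1, 1]
112 [0, 0, 0, 0, 0, 0, 0, 0, 0, 0, 0, 0, 0, 0, 1, 0, 1, 0, 1, 0, 1, 2, 1]
120 [0, 0, 0, 0, 0, 0, 0, 0, 0, 0, 0, 0, 0, 0, 0, 0, 0, 0, 1, 0, 1, 1, 0]
128 [0, 0, 0, 0, 0, 0, 1, 2, 2, 0, 0, 0, 0, 1, 1, 0, 0, 0, 0, 1, 1, 0, 1]
136 [0, 0, 0, 2, 3, 3, 1, 0, 0, 0, 12, 15, 12, 0, 0, 0, 0, 0, 1, 1, 1, 0, 0]
144 [3, 2, 3, 2, 0, 7, 11, 12, 12, 12, 15, 18, 15, 12, 0, 0, 0, 0, 0, 0, 1, 1, 0]
152 [1, 0, 12, 16, 17, 13, 94, 96, 97, 97, 46, 48, 47, 12, 0, 0, 0, 0, 0, 1, 0, 0, 0]
160 [1, 91, 94, 18, 43, 97, 98, 98, 98, 98, 73, 69, 69, 12, 1, 0, 0, 0, 1, 1, 1, 0, 0]
168 [97, 98, 98, 66, 66, 98, 98, 98, 98, 99, 98, 70, 70, 12, 8, 1, 0, 0, 1, 0, 0, 1, 0]
176 [98, 98, 98, 66, 66, 98, 98, 98, 98, 99, 98, 70, 70, 12, 11, 0, 0, 0, 0, 0, 0, 0, 1]
184 [98, 98, 98, 97, 64, 98, 98, 99, 98, 98, 98, 71, 70, 56, 11, 0, 0, 1, 0, 0, 0, 0, 1]
192 [98, 98, 98, 97, 69, 98, 98, 98, 99, 98, 98, 71, 70, 69, 12, 0, 0, 0, 0, 0, 1, 1, 0]
200 [98, 98, 98, 98, 68, 98, 98, 99, 98, 98, 98, 71, 70, 69, 12, 1, 0, 1, 0, 1, 1, 0, 0]
```

apply_moves(series="0 0 -0.1 0 1; 0 0 -0.1 0 1; 0 0 -0.12 0 1; 0 0 -0.1 0.06 1; 0 0 0 0.06 1")

```text
time: 13.72
tool_pos: [594.3, 55.6, 160.2]
tcp_rot: [179.7, 0.6, 156.5]
ft_force: [1.5, 0.5, -0.4]
finger_gap: 43.1
grip_force: 41.2
```

apply_moves(series="0 0 0 0.06 1; 0 0 0 0.06 1; 0 0 0 0.06 1; 0 0 0 0.06 1; 0 0 0 0.06 1")

```text
time: 14.13
tool_pos: [589.8, 55.5, 151.4]
tcp_rot: [-180.0, -0.0, 122.1]
ft_force: [0.5, -0.8, -2.3]
finger_gap: 43.7
grip_force: 41.1
```

apply_moves(series="0 0 0 0.06 1; 0 0 0 0.06 1; 0 0 0 0.06 1; 0 0 0 0.06 1; 0 0 0 0.06 1")

```text
time: 14.55
tool_pos: [589.8, 55.5, 151.4]
tcp_rot: [-180.0, -0.0, 87.7]
ft_force: [0.4, 0.2, -1.7]
finger_gap: 43.2
grip_force: 41.0
```

apply_moves(series="-0.032 -0.117 0 0 1; -0.032 -0.117 0 0 1; -0.032 -0.117 0 0 1; 0 0 0 0 1; 0 0 0 0 1")

```text
time: 14.97
tool_pos: [481.5, 30.1, 150.6]
tcp_rot: [-179.9, -0.0, 88.0]
ft_force: [1.1, -0.2, -1.0]
finger_gap: 43.1
grip_force: 40.9
```

apply_moves(series="0 0 0.1 0 1; 0 0 0.1 0 1; 0 0 0.1 0 1; 0 0 0 0 1; 0 0 0 0 1")

```text
time: 15.38
tool_pos: [483.2, 30.4, 60.5]
tcp_rot: [-179.8, -0.0, 88.0]
ft_force: [0.1, -0.1, -1.2]
finger_gap: 43.4
grip_force: 40.9
```

apply_moves(series="-0.015 0 0 0 1; -0.015 0 0 0 1; -0.01 0 0 0 1; 0 0 0 0 1", squeeze=25)

```text
time: 15.72
tool_pos: [485.4, 17.3, 63.3]
tcp_rot: [179.8, 0.0, 88.0]
ft_force: [0.4, 0.5, -2.2]
finger_gap: 44.0
grip_force: 40.9
```

```bash
sed -i 's/^s=dict.*$/s=sense();d=snapshot("wrist");d.update(pos=s["tool_pos"],rot=s["tcp_rot"]);np.savez(n+".npz",**d);cv2.imwrite("pics\/"+n+".png",d["frame"])/' tilt.py; python3 tilt.py w8
```

```text
[485.4  17.3  63.3] [179.8   0.   88. ] [ 0.4  0.5 -2.2] 43.97454401239124
top 6787 c [ -0.9   0.  -28.5] n [ 0.48   0.001 -0.877] tilt 28.68 d 24.6 range [[-14.5, -19.6, -36.0], [13.2, 19.6, -20.6]]
rear 149 c [-14.8   0.7 -34.1] n [0.56  0.023 0.828] tilt 55.96 d -36.48 range [[-19.8, -19.5, -36.3], [-11.2, 19.5, -30.2]]
```

apply_moves(series="-0.01 0 0 0 1; 0 0 0 0 1")

```text
time: 15.93
tool_pos: [484.1, 14.7, 62.0]
tcp_rot: [180.0, 0.0, 88.0]
ft_force: [-1.2, 0.4, -2.5]
finger_gap: 43.1
grip_force: 40.9
```

apply_moves(series="-0.01 0 0 0 1; 0 0 0 0 1")

```text
time: 16.1
tool_pos: [483.8, 12.7, 61.7]
tcp_rot: [180.0, -0.1, 88.0]
ft_force: [0.3, 4.4, -1.0]
finger_gap: 43.5
grip_force: 41.1
```

apply_moves(series="-0.008 0 0 0 1; 0 0 0 0 1; 0 0 0 0 1")

```text
time: 16.35
tool_pos: [483.9, 12.3, 61.9]
tcp_rot: [180.0, -0.3, 88.0]
ft_force: [0.2, 14.3, 2.0]
finger_gap: 43.5
grip_force: 41.4
```

```bash
python3 tilt.py w9
```

```text
[483.9  12.3  61.9] [180.   -0.3  88. ] [ 0.2 14.3  2. ] 43.53006735674677
top 6631 c [ -0.6  -0.  -28.4] n [ 0.482  0.001 -0.876] tilt 28.84 d 24.59 range [[-14.1, -19.6, -35.9], [13.1, 19.6, -20.6]]
rear 162 c [-16.2  -0.4 -33.3] n [0.681 0.013 0.732] tilt 47.09 d -35.44 range [[-20.6, -19.3, -37.0], [-12.2, 18.7, -28.7]]
```

apply_moves(series="-0.004 0 0 0 1; 0 0 0 0 1")

```text
time: 16.57
tool_pos: [483.8, 12.1, 62.0]
tcp_rot: [180.0, -0.4, 88.1]
ft_force: [-1.5, 19.0, 2.8]
finger_gap: 43.6
grip_force: 41.5
```

apply_moves(series="-0.004 0 0 0 1; 0 0 0 0 1")

```text
time: 16.73
tool_pos: [483.8, 11.8, 62.2]
tcp_rot: [180.0, -0.4, 88.1]
ft_force: [-1.6, 24.9, 4.2]
finger_gap: 43.3
grip_force: 41.8
```

```bash
python3 tilt.py w10 | head -2
```

```text
[483.8  11.8  62.2] [180.   -0.4  88.1] [-1.6 24.9  4.2] 43.32691284166766
top 6772 c [ -0.6  -0.  -28.5] n [ 0.469  0.    -0.883] tilt 27.98 d 24.87 range [[-14.2, -19.6, -35.9], [13.7, 19.6, -20.8]]
```

apply_moves(series="-0.004 0 0 0 1; 0 0 0 0 1")

```text
time: 16.95
tool_pos: [483.8, 11.2, 62.5]
tcp_rot: [180.0, -0.5, 88.1]
ft_force: [-2.9, 27.0, 7.9]
finger_gap: 43.4
grip_force: 42.4
```

apply_moves(series="-0.004 0 0 0 1; 0 0 0 0 1")

```text
time: 17.12
tool_pos: [483.8, 10.5, 62.8]
tcp_rot: [180.0, -0.5, 88.1]
ft_force: [-4.3, 30.3, 10.8]
finger_gap: 43.7
grip_force: 43.1
```

```bash
python3 tilt.py w11 | head -2
```

```text
[483.8  10.5  62.8] [180.   -0.5  88.1] [-4.3 30.3 10.8] 43.67556205125256
top 6650 c [ -0.2   0.1 -28.6] n [ 0.458 -0.003 -0.889] tilt 27.27 d 25.33 range [[-13.8, -19.6, -35.7], [13.9, 19.6, -21.2]]
```

apply_moves(series="-0.004 0 -0.003 0 1; 0 0 0 0 1")

```text
time: 17.33
tool_pos: [483.7, 9.0, 63.6]
tcp_rot: [180.0, -0.5, 88.1]
ft_force: [-4.1, 28.8, 10.5]
finger_gap: 43.0
grip_force: 43.3
```

apply_moves(series="-0.004 0 -0.003 0 1; 0 0 0 0 1")

```text
time: 17.5
tool_pos: [483.7, 7.4, 64.5]
tcp_rot: [180.0, -0.5, 88.1]
ft_force: [-3.4, 26.2, 10.1]
finger_gap: 43.2
grip_force: 43.9
```

```bash
python3 tilt.py w12 | head -2
```

```text
[483.7   7.4  64.5] [180.   -0.5  88.1] [-3.4 26.2 10.1] 43.20488649282355
top 6659 c [  1.    0.3 -28.8] n [ 0.397 -0.008 -0.918] tilt 23.41 d 26.79 range [[-13.3, -19.6, -35.2], [15.4, 19.6, -22.3]]
```

apply_moves(series="0.02 0 0 0 1; 0.04 0 0 0 1; 0 0 -0.1 0 1; 0 0 -0.1 0 1; 0 0 -0.1 0 1", squeeze=60)

```text
time: 17.97
tool_pos: [483.1, 21.0, 153.6]
tcp_rot: [-179.9, 0.0, 88.0]
ft_force: [-0.7, 0.4, -2.0]
finger_gap: 43.3
grip_force: 62.9
```

apply_moves(series="0 0 -0.08 0 1; 0 0 0 0 1; 0 0 0 0 1")

```text
time: 18.22
tool_pos: [485.3, 20.6, 178.9]
tcp_rot: [179.8, 0.0, 88.0]
ft_force: [0.1, 1.0, -3.2]
finger_gap: 43.0
grip_force: 63.3
```

```bash
python3 tilt.py w13
```

```text
[485.3  20.6 178.9] [179.8   0.   88. ] [ 0.1  1.  -3.2] 42.996519173112326
top 6755 c [  0.8  -0.  -28.8] n [ 0.401 -0.001 -0.916] tilt 23.61 d 26.68 range [[-13.4, -19.6, -35.2], [15.3, 19.6, -22.2]]
rear 405 c [ 8.   0.5 -5.3] n [0.917 0.001 0.4  ] tilt 23.56 d 5.22 range [[-2.0, -19.4, -23.6], [15.7, 19.6, 17.7]]
```

Tilt is about 23.4° by both the rear and top planes, within 1.6° of 25°. Next: go up and towards the camera, and look at the camera head from above to fix the stand's yaw.

apply_moves(series="-0.093 -0.02 -0.084 0 1; -0.093 -0.02 -0.084 0 1; -0.093 -0.02 -0.084 0 1; -0.093 -0.02 -0.084 0 1; -0.093 -0.02 -0.084 0 1")

```text
time: 18.68
tool_pos: [447.9, -118.5, 302.0]
tcp_rot: [-179.8, -0.1, 88.0]
ft_force: [1.1, -0.8, -3.0]
finger_gap: 42.5
grip_force: 63.0
```

apply_moves(series="-0.093 -0.02 -0.084 0 1; -0.093 -0.02 -0.084 0 1; -0.093 -0.02 -0.084 0 1; 0 0 0 0 1; 0 0 0 0 1")

```text
time: 19.1
tool_pos: [428.2, -202.2, 378.3]
tcp_rot: [-180.0, -0.0, 87.8]
ft_force: [0.2, 0.5, -2.4]
finger_gap: 43.1
grip_force: 63.3
```

```bash
python3 tilt.py w14; python3 - <<'E'
from h import *
d=load('w14');w=wcloud(d)
k=(w[...,2]>150)&(d['depth']>150)&(w[...,0]>530)&(w[...,0]<730)&(w[...,1]<-130)&(w[...,1]>-320)
H=w[k];print(len(H),H.min(0),H.max(0));np.save('head14.npy',H)
for yaw in np.arange(-16,6,2.):
    c,s=np.cos(np.radians(yaw)),np.sin(np.radians(yaw));q=(H[:,:2]-[698.7,-234.7])@np.array([[c,-s],[s,c]])
    o=[]
    for a in range(-170,0,15):
        m=(q[:,0]>a)&(q[:,0]<a+15);o.append((np.percentile(q[m,1],[1,99]).round().astype(int).tolist(),int(np.median(H[m,2]))) if m.sum()>8 else 0)
    print(yaw,o)
E
```

```text
[ 428.2 -202.2  378.3] [-180.    -0.    87.8] [ 0.2  0.5 -2.4] 43.12768431315103
top 6670 c [  0.8   0.1 -28.8] n [ 0.403 -0.005 -0.915] tilt 23.74 d 26.65 range [[-13.3, -19.6, -35.1], [15.3, 19.6, -22.2]]
rear 252 c [ 9.3 -5.5 -9. ] n [0.917 0.046 0.396] tilt 23.35 d 4.71 range [[-2.0, -19.7, -24.6], [15.8, 18.7, 17.6]]
10145 [ 551.75407808 -264.01329898  150.67067708] [ 702.28401052 -188.61274922  296.22258301]
-16.0 [0, ([-40, 2], 265), ([-59, 10], 266), ([-62, -5], 258), ([-41, 1], 265), ([-42, 5], 278), ([-39, 8], 285), ([-36, 11], 292), ([-34, 13], 283), ([-15, 9], 283), ([-19, 11], 259), ([4, 7], 171)]
-14.0 [0, ([-37, 7], 266), ([-55, 15], 265), ([-57, 0], 258), ([-37, 4], 265), ([-39, 8], 278), ([-36, 10], 286), ([-34, 13], 292), ([-30, 14], 283), ([-14, 9], 283), ([-19, 11], 260), ([3, 7], 170)]
-12.0 [0, ([-36, 12], 266), ([-51, 19], 264), ([-51, 6], 258), ([-34, 8], 266), ([-36, 10], 278), ([-33, 12], 286), ([-32, 15], 292), ([-14, 16], 283), ([-13, 9], 283), ([-18, 12], 260), ([3, 7], 169)]
-10.0 [0, ([-35, 15], 266), ([-47, 24], 264), ([-43, 23], 258), ([-31, 11], 266)
[... 830 characters left out ...]
([-21, 24], 287), ([-21, 24], 292), ([-7, 24], 283), ([-7, 8], 283), ([-15, 15], 260), ([3, 7], 168)]
0.0 [0, ([-19, 31], 267), ([-25, 45], 264), ([-10, 46], 258), ([-15, 27], 266), ([-17, 28], 279), ([-18, 27], 287), ([-19, 26], 292), ([-6, 25], 282), ([-6, 9], 283), ([-15, 15], 260), ([3, 7], 168)]
2.0 [0, ([-16, 33], 267), ([-20, 49], 265), ([-6, 50], 258), ([-12, 30], 266), ([-14, 31], 279), ([-16, 30], 287), ([-16, 29], 292), ([-4, 27], 282), ([-5, 10], 283), ([-14, 16], 261), ([3, 7], 167)]
4.0 [0, ([-12, 36], 267), ([-16, 53], 265), ([-3, 54], 258), ([-9, 33], 266), ([-11, 34], 278), ([-13, 33], 286), ([-14, 31], 292), ([-3, 29], 282), ([-4, 12], 283), ([-14, 16], 261), ([3, 7], 167)]
```

View pics/w14.png

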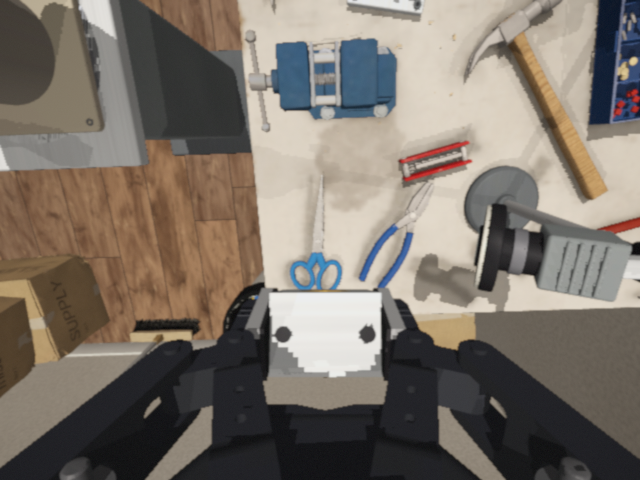

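The wrist view shows the camera head at about (555,260), ring front at (490,248), its axis nearly along world x. The body edges are parallel at a stand yaw of about −4.2°. Target TCP is (449.5, −216.4, 174.2) at yaw 175.8.

apply_moves(series="0 0 0 -0.0591 1; 0 0 0 -0.0591 1; 0 0 0 -0.0591 1; 0 0 0 -0.0591 1; 0 0 0 -0.0591 1")

```text
time: 19.57
tool_pos: [428.2, -199.2, 375.9]
tcp_rot: [-179.9, -0.2, 122.3]
ft_force: [0.4, 0.5, -3.0]
finger_gap: 43.2
grip_force: 63.2
```

apply_moves(series="0 0 0 -0.0591 1; 0 0 0 -0.0591 1; 0 0 0 -0.0591 1; 0 0 0 -0.0591 1; 0 0 0 -0.0591 1")

```text
time: 19.98
tool_pos: [428.2, -199.1, 376.0]
tcp_rot: [180.0, -0.3, 156.2]
ft_force: [-0.4, 0.7, -2.2]
finger_gap: 43.2
grip_force: 63.1
```

apply_moves(series="0 0 0 -0.0591 1; 0 0 0 -0.0591 1; 0 0 0 -0.0591 1; 0 0 0.1 0 1; 0 0 0.1 0 1")

```text
time: 20.4
tool_pos: [429.0, -199.6, 317.4]
tcp_rot: [180.0, 0.0, 176.2]
ft_force: [0.6, -0.4, -3.0]
finger_gap: 42.9
grip_force: 63.3
```

apply_moves(series="0 0 0.11 0 1; 0 0 0.11 0 1; 0 0 0.11 0 1; 0 0 0.1 0 1; 0 0 0.05 0 1")

```text
time: 20.82
tool_pos: [425.2, -197.3, 167.5]
tcp_rot: [179.7, -0.5, 176.2]
ft_force: [-1.6, 0.2, -3.1]
finger_gap: 43.3
grip_force: 63.1
```

apply_moves(series="0 0 0 0 1; 0 0 0 0 1; 0 0 0 0 1")

```text
time: 21.07
tool_pos: [428.7, -200.2, 175.3]
tcp_rot: [180.0, 0.0, 176.1]
ft_force: [0.0, 0.6, -1.9]
finger_gap: 42.9
grip_force: 63.0
```

apply_moves(series="-0.025 -0.017 0.0037 0.0026 1; -0.025 -0.017 0 0 1; -0.023 -0.015 0 0 1; 0 0 0 0 1; 0 0 0 0 1")

```text
time: 21.48
tool_pos: [449.8, -217.4, 174.8]
tcp_rot: [-180.0, 0.1, 175.8]
ft_force: [-0.4, 0.1, -2.3]
finger_gap: 43.3
grip_force: 63.1
```

apply_moves(series="0 0 0 0 1; 0 0 0 0 1")

```text
time: 21.65
tool_pos: [449.0, -216.9, 174.0]
tcp_rot: [180.0, 0.0, 175.8]
ft_force: [-0.1, 0.3, -2.2]
finger_gap: 43.0
grip_force: 63.1
```

```bash
python3 tilt.py w15; python3 - <<'E'
from bench import *
from h import *
t=[]
yaw=np.radians(-4.2);c,s=np.cos(yaw),np.sin(yaw)
for n,b in(('scene',(270,110,120,120)),('side',(255,120,120,120))):
    d=snapshot(n);np.savez(n+'9.npz',**d);w=cloud(d);x,y,a,e=b
    t.append(cv2.resize(d['frame'][y:y+e,x:x+a],(390,390),interpolation=cv2.INTER_CUBIC))
    # ring front and block in camera_head frame
    L=np.array([564.1,-224.8,232]);X=np.array([c*.9063,s*.9063,.4226]);Y=np.array([-s,c,0]);Z=np.cross(X,Y)
    q=(w-L)@np.stack([X,Y,Z],1)
    hsv=cv2.cvtColor(d['frame'],cv2.COLOR_BGR2HSV)
    k=(hsv[...,0]>12)&(hsv[...,0]<30)&(hsv[...,1]>110)&(abs(q[...,0]+110)<45)&(abs(q[...,1])<30)&(abs(q[...,2])<30)
    if k.sum(): print(n,'bronze',k.sum(),q[k].mean(0).round(1),q[k].min(0).round(1),q[k].max(0).round(1))
    k=(abs(q[...,0]+116)<40)&(abs(q[...,1])<32)&(abs(q[...,2]+2)<40)&(hsv[...,1]<90)&(hsv[...,2]>60)
    if k.sum(): print(n,'block',k.sum(),np.percentile(q[k],[2,98],0).round(1).tolist())
    k=(abs(q[...,0]-2)<12)&(np.hypot(q[...,1],q[...,2])<45)
    print(n,'ring',k.sum(),np.percentile(q[k],[2,50,98],0).round(1).tolist())
cv2.imwrite('pics/fin.png',np.hstack(t))
E
```

```text
[ 449.  -216.9  174. ] [180.    0.  175.8] [-0.1  0.3 -2.2] 42.96060245607332
top 6652 c [  0.3   0.2 -28.8] n [ 0.41  -0.008 -0.912] tilt 24.18 d 26.36 range [[-13.8, -19.6, -35.2], [14.7, 19.6, -22.1]]
rear 399 c [ 7.5 -0.9 -5.1] n [ 0.916 -0.006  0.402] tilt 23.68 d 4.78 range [[-2.3, -19.7, -23.7], [15.3, 19.3, 17.2]]
scene block 79 [[-132.9, -18.8, -25.7], [-101.9, 27.3, 25.4]]
scene ring 105 [[1.6, -21.1, -15.5], [8.1, 17.6, 20.7], [13.5, 37.6, 37.8]]
side block 264 [[-133.5, -25.4, -24.3], [-101.8, 30.0, 29.9]]
side ring 264 [[1.0, -30.3, -33.4], [5.8, 14.2, 7.9], [13.2, 38.7, 37.4]]
```

View pics/fin.png

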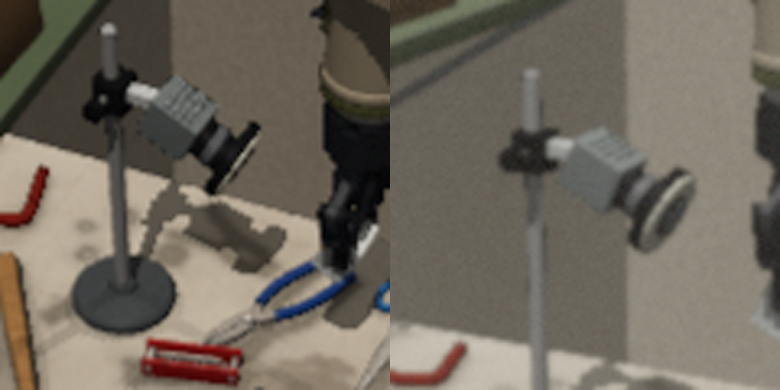

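The last crops show the block in the fingers at the right, square before the ring light and clear of the camera. The measured offsets agree with the target to about 1 mm. Handing in.

```bash
python3 -c "
from bench import *
print(hand_in())"
```

```text
the job is handed in; nothing more can be done
None
```

I opened the clamp to its stop, lifted the block out, and handed in with it held still before the lens: bush within about 2 mm of the view point, block leaning back about 24° instead of 25°.

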